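# Snap the V-rest into the bench stand

### The arm

A 6-joint arm with a two-finger parallel gripper is mounted at the origin on the work surface. World frame = base frame: x ahead of the robot, y to its left, z up, the work surface at z = 0. Lengths are in mm, angles in rad, forces in N, time in s.
With the tool pointing down it reaches from about 300 to 950 mm from the base axis. Payload 3.1 kg.
Tool frame: the origin (TCP) lies between the finger pads; the fingertips stand 14 mm ahead of it and the grasp point (between the pads) lies 5 mm behind it (arm.finger_overhang is the distance from the TCP to the fingertips, in mm); z points along the fingers, y is the line along which they close (so a half turn about z gives the same grasp; the last joint's range is limited). The gripper opens to 85 mm and grips with 20 to 120 N. Pads are 22 mm wide; open, the fingers measure 114 mm over their backs; the gripper's body (76 mm by 85 mm) begins 54 mm behind the grasp point. The pads swing forward as they close: fully open they stand 13 mm farther back than shut.
Start: joints at [1.242, 0.308, 1.634, -0, 1.2, -0.07], TCP at [159.976, 604.185, 245.272] pointing down, gripper open.
Joint ranges: [-3.06, 3.06], [-0.79, 1.96], [0.05, 2.63], [-1.19, 4.34], [0.05, 2.64], [-2.94, 2.94]. Speed limits (rad/s): [2.79, 2.79, 3.14, 3.14, 3.14, 3.14].

### API

Orientations are given as a rotation vector (axis times angle).
In Python, from plant import arm gives the robot as it stands. The module is installed in compiled form; this text tells all that it offers.
- The arm moves only by the tool move_arm, never from a script. Its argument "plan" is a list of rows, each a list of 3 entries, a list of its own where there are three numbers: the opening, from -1 (shut) to 1 (fully open), then the shift along the tool's x, y, z as a fraction of full scale, then the turn, a rotation vector about the tool's x, y, z as a fraction of full scale. A call has 1 to 20 rows; each row is the pose to reach, as a shift and turn from the pose commanded when the call began, along the tool's axes at that moment, turning the shorter way round; what a row does not reach only later rows make up. Full scale, the value 1, is 500 mm for a shift and pi rad for a turn. A row lasts 1/10 s, in which the tool goes at most 50 mm and 8.59 degrees, less where a joint would pass 70% of its speed; a pose out of reach is approached as far as the arm can. A call with a number of a shift or a turn outside -1 to 1 is refused whole. A call with a gripper value outside its range is refused whole. The fingers move at their own pace and stop on an object; "grip_force" is the grip in N (left out, the last holds). Time passes only in rows, so rows that repeat a pose let the fingers close. It gives the time, the measured TCP pose, the force, the opening and the grip force at its end, in the units of the state.
- arm.sense(): the state, without advancing time (a new reading comes with each control period).
- arm.snapshot(name): name is "scene" or "top" or "wrist"; returns the picture (384x512x3 uint8, red, green, blue); there is no depth.
- arm.get_calibration(name): a dict with "vfov" (degrees; the focal length in pixels is half the picture's height over the tangent of half this angle, whatever the lens; pixels are square), "cx", "cy" (the principal point, pixels), "D" ([k1, k2, p1, p2, k3] as OpenCV has them; the pictures are not rectified), "rvec" (rotation vector, rad) and "tvec" (3), from world to camera coordinates, as OpenCV has them; the wrist camera has in their place "mount" (4x4, takes a point from camera to tool coordinates, whose origin is the TCP and whose axes are the flange's). Camera axes: x right, y down, z forward; pixel columns grow to the right and rows downward; lengths in mm; the calibration is good to about 2 mm. A picture is of the moment at which its call begins: read the wrist's pose just before it. get_calibration takes no time and is no camera call.
- arm.close_job(): hands the job in; it is judged then, once.
The state is a dict: "time": time; "joint_positions": joint angles; "qd": joint speeds; "joint_torque": joint torques, N m; "eef_pos": TCP position; "eef_rot": TCP orientation; "ft_force": force on the tool from outside, world axes, zero at the start; "moment": the same for the moment, N m; "gripper_width": finger opening in mm; "gripper_force": force on a finger pad.
Only numpy, scipy, OpenCV 4.12 (cv2) and the standard library are available. Lean on these libraries where they do the work, as an engineer would, in place of code of your own. Each camera call takes 0.05 s, during which the arm holds its last target. There are 200 camera calls.

### The job

Get the bench stand ready to carry a pump shaft: take the V-shaped rest out of the wooden rack, squeeze its spring button in flush so that its stem goes down into the stand's column, then push and turn it gently, never forcing it, until the button snaps fully out through the hole in the column wall. Let go, and leave the other rests and the tools where they are.

Things in the scene. Friction and masses are not known exactly. Their poses are not given: they have to be found in the camera images.
- vrest: The V-rest, about 0.3 kg: round steel stem, 25 mm diameter, 81 mm long, its foot tapering to 19 mm over the last 5 mm. Above it a grey head 20 mm thick (along x): a block 26 mm wide (y), 12 mm high, then two plates forming an open V 53 mm wide, tips 116 mm above the foot. Origin: centre of the foot; z up the stem. Starts upright in one of the rack's holes, turned up to 0.35 rad.
- vrest_button (a point): Point on the V-rest's stem axis at the height of its spring button, 55 mm above the foot (26 mm below the head). The button sticks out of the stem there along +x; axes as the V-rest's.
- vbutton (a joint): Travel of the V-rest's spring button, a round steel pin of 9 mm diameter with straight sides: 0 = fully out, 6 mm proud of the stem; 0.006 = flush. The spring needs 5 N to start, 8 N at flush. Inside the column the wall holds it at 0.004 to 0.005, and it rubs: pushing the stem along takes some 5 to 12 N. It springs back to 0 when it snaps out through the hole.
- stand: The bench stand, bolted down: blue foot 150 x 100 x 14 mm with a clamp socket 43 mm in diameter, 60 mm high, from which rises an upright round steel column, a tube open at the top. Origin: on the column's axis at bench level; z up. The foot reaches 40 mm along +x and 110 mm along -x from the axis; the clamp lever is on the -x side.
- stand_socket (a point): Centre of the clamp socket's top, 60 mm above the bench on the column's axis. Column: 27 mm bore (1 mm play all round the stem), 32 mm outside, bore open down to 32 mm above the bench or lower. It was set by hand and clamped, unreported: its rim is 112 to 124 mm above the bench. A round 11.5 mm hole in its wall, centre 22 mm below the rim, faces within 0.6 rad either side of the foot's +x.
- rack: Wooden rack block, fixed, 75 x 275 x 48 mm (x, y, z), with three round holes 29 mm wide and 40 mm deep in a row along its y axis, 85 mm apart, the middle one at its centre. Origin: centre of its underside. A stem standing in it has its foot 8 mm and its button 63 mm above the bench.
- flatrest: Another rest in the rack, the same stem and button but with a flat padded T-shaped head 62 mm wide, 104 mm high in all; leave it alone. Origin: centre of the stem's foot.
- rollrest: Another rest in the rack, the same stem and button but with a steel roller in a fork as its head, 117 mm high in all; leave it alone. Origin: centre of the stem's foot.
- hammer: Hammer lying on the bench; leave it alone. Origin: underside of it, near its middle.
- screwdriver: Screwdriver lying on the bench; leave it alone. Origin: underside of it, near its middle.
- pliers: Pliers with red handles lying on the bench, 200 mm long; leave them alone. Origin: at their pivot, bench level.
- bearing: Steel bearing ring, 62 mm diameter, 16 mm high, lying flat; leave it alone. Origin: centre of its underside.
- grease: Grease can, 68 mm diameter, 95 mm high, standing; leave it alone. Origin: centre of its underside.
Things that resemble listed ones, but are neither listed nor needed, are in the scene too. Leave any pink look-alike of the stand alone.

How it is judged (in metres and radians):
On the way, in this order (a step that is already met when the one before it is completed fails the run):
1. the V-rest has been lifted out of the rack, clear of it (z of vrest in the frame of rack above 0.055 m), for 0.1 s.
2. the V-rest stands in the column, on its axis, with its button pressed in (horizontal distance between vrest and stand below 0.004 m and angle between vrest's own z axis and vertical below 0.1 rad and z of vrest in the frame of stand below 0.069 m and value of joint vbutton above 0.0025 m), for 0.1 s.
At the end, for the whole second after the job is handed in: The V-rest stands upright in the stand's column (stem axis within 4 mm of the column's, tilt under 0.1 rad, foot 28 to 54 mm above the bench), its button has snapped out through the column's hole to within 1.5 mm of fully out, and it is let go and at rest (value of joint vbutton below 0.0015 m and horizontal distance between vrest and stand below 0.004 m and angle between vrest's own z axis and vertical below 0.1 rad and z of vrest in the frame of stand between 0.028 and 0.054 m and linear speed of vrest below 0.02 m/s); the robot touches nothing.
It fails at once if the V-rest was forced: more than 30 N between it and the stand (contact force between vrest and stand above 30 N).
It fails at once if the fingers pressed on the stand with more than 30 N (contact force between the fingers and stand above 30 N).
It fails at once if another rest was disturbed (moved more than 15 mm) (distance of any of flatrest, rollrest from where it was at the start of the episode above 0.015 m).
It fails at once if a tool or part on the bench was disturbed (moved more than 20 mm) (distance of any of hammer, screwdriver, pliers, bearing, grease from where it was at the start of the episode above 0.02 m).
It also fails if it takes over 67 s, if anything falls off the work surface, if the arm or the gripper's body presses on something with over 40 N, if the wrist force passes 120 N, or if a joint passes its speed limit or range.

## Working session

There is one attempt and no reset: what is moved stays moved. The work goes in short steps, Python scripts to look and compute and a tool call to move; the robot and the scene stay as the last step left them, time stands still between calls to the robot, and variables do not carry over. Pictures are saved under pics/ and viewed, at most 10 in all, crops included, and the job is handed in when it is done.

Besides the shell and the picture viewer there is one more tool, called after ">>>" as a command line: name --argument value ..., lists and objects as JSON in quotes. move_arm: Moves the arm, as the interface text tells. Its arguments: {"type":"object","properties":{"plan":{"type":"array"},"grip_force":{"type":"number"}},"required":["plan"]}

```bash
mkdir -p pics; cat > h.py <<'E'
import numpy as np,cv2
from plant import arm
from scipy.spatial.transform import Rotation as R
def K(c):
    f=192/np.tan(np.radians(c["vfov"])/2); return np.array([[f,0,c["cx"]],[0,f,c["cy"]],[0,0,1]])
def cam(name,s=None):
    c=arm.get_calibration(name)
    if "mount" in c:
        s=s or arm.sense(); T=np.eye(4);T[:3,:3]=R.from_rotvec(s["eef_rot"]).as_matrix();T[:3,3]=s["eef_pos"]
        M=T@np.array(c["mount"]); Rm=M[:3,:3];o=M[:3,3]
    else:
        Rm=cv2.Rodrigues(np.array(c["rvec"],float))[0].T; o=-Rm@np.array(c["tvec"],float).ravel()
    return dict(K=K(c),D=np.array(c["D"],float),R=Rm,o=o)
def ray(C,uv):
    p=cv2.undistortPoints(np.array([[uv]],float),C["K"],C["D"])[0,0]
    d=C["R"]@np.array([p[0],p[1],1]); return C["o"],d/np.linalg.norm(d)
def plane(C,uv,z):
    o,d=ray(C,uv); return o+d*(z-o[2])/d[2]
def tri(rs):
    A=0;b=0
    for o,d in rs:
        P=np.eye(3)-np.outer(d,d);A=A+P;b=b+P@o
    x=np.linalg.solve(A,b); return x,[round(float(np.linalg.norm((np.eye(3)-np.outer(d,d))@(x-o))),1) for o,d in rs]
def proj(C,X):
    rv=cv2.Rodrigues(C["R"].T)[0]; return cv2.projectPoints(np.array([X],float),rv,-C["R"].T@C["o"],C["K"],C["D"])[0].ravel()
def snap(name,fn):
    s=arm.sense();C=cam(name,s) ;im=arm.snapshot(name);cv2.imwrite("pics/"+fn+".png",im[:,:,::-1]); np.save("pics/"+fn+".npy",np.array([C],dtype=object),allow_pickle=True);return im,C
def load(fn): return cv2.imread("pics/"+fn+".png"),np.load("pics/"+fn+".npy",allow_pickle=True)[0]
E
python3 - <<'E'
from h import *
for n in("scene","top","wrist"):
    im,C=snap(n,n+"0"); print(n,C["o"].round(),C["R"][:,2].round(2),C["K"][0,0].round(),C["D"])
s=arm.sense();print(s["eef_rot"],s["gripper_width"],s["ft_force"])
print(np.array(arm.get_calibration("wrist")["mount"]).round(3))
a=cv2.imread("pics/top0.png");cv2.imwrite("pics/top0b.png",cv2.resize(a,(800,600)))
a=cv2.imread("pics/scene0.png");cv2.imwrite("pics/scene0b.png",cv2.resize(a,(800,600)))
E
```

```text
scene [ 987.  449. 1020.] [-0.39 -0.44 -0.81] 427.0 [-0.11001871  0.          0.          0.          0.        ]
top [ 375.  -61. 1412.] [ 0.12 -0.   -0.99] 456.0 [0.0460257 0.        0.        0.        0.       ]
wrist [ 91. 622. 371.] [ 0.27 -0.07 -0.96] 306.0 [-0.05847504  0.          0.          0.          0.        ]
[-4.05341342e-01 -3.11494622e+00  2.78842923e-03] 85.62780239621767 [ 0.21262426  0.87880988 -0.1676675 ]
[[ 0.00000e+00 -9.60000e-01 -2.81000e-01  7.10260e+01]
 [ 1.00000e+00 -0.00000e+00  1.00000e-03  3.90000e-01]
 [-1.00000e-03 -2.81000e-01  9.60000e-01 -1.27202e+02]
 [ 0.00000e+00  0.00000e+00  0.00000e+00  1.00000e+00]]
```

View pics/top0b.png

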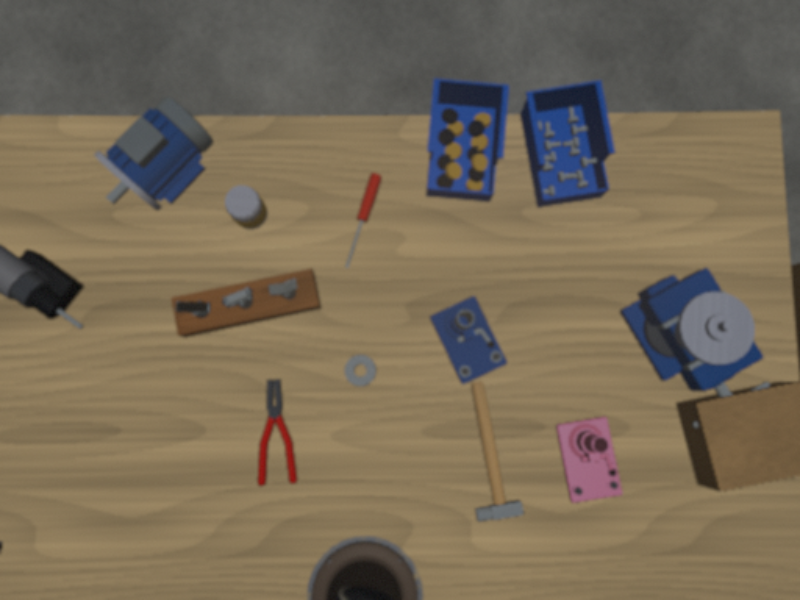

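View pics/scene0b.png

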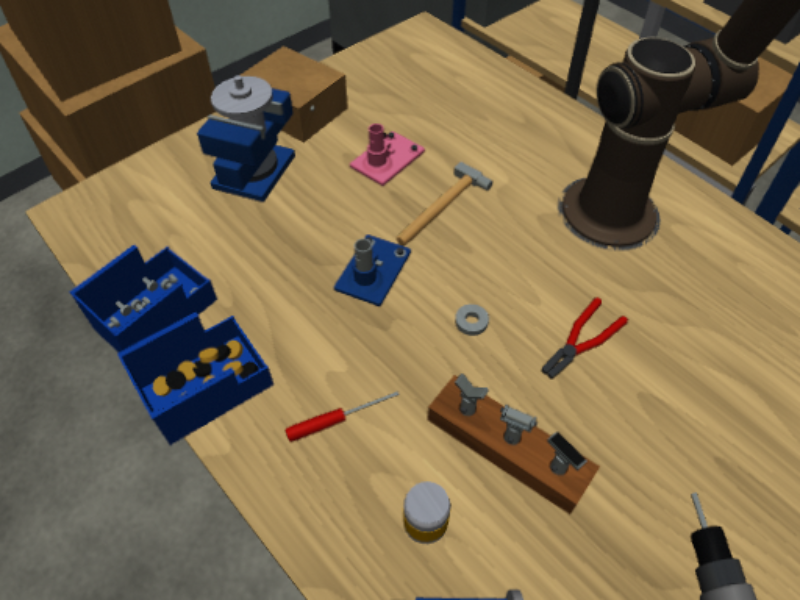

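The top view (800x600 scale) shows the rack at (246,302). The V-rest is at its right end (285,288), with the roller at (237,298) and the flat rest at (192,308). The blue stand's column is at (465,318), and the hammer handle's end is close to its foot at (478,385). The scene view agrees, with the V-rest at (468,392) and the column at (364,250).

```bash
python3 - <<'E'
from h import *
t,Ct=load("top0");s,Cs=load("scene0")
print("vrest tri",tri([ray(Ct,np.array([285,288])*.64),ray(Cs,np.array([470,390])*.64)]))
print("rim tri",tri([ray(Ct,np.array([464,318])*.64),ray(Cs,np.array([364,243])*.64)]))
hsv=cv2.cvtColor(t,cv2.COLOR_BGR2HSV)
# rack: darker/redder wood within window
for nm,(x0,y0,x1,y1),lo,hi,z in (("rack",(105,165,212,220),(3,110,40),(13,255,160),48),("foot",(265,180,330,250),(100,100,30),(125,255,255),14)):
    m=np.zeros(t.shape[:2],np.uint8);m[y0:y1,x0:x1]=cv2.inRange(hsv[y0:y1,x0:x1],lo,hi)
    cs=max(cv2.findContours(m,0,1)[0],key=cv2.contourArea)
    w=np.array([plane(Ct,p[0].astype(float),z)[:2] for p in cs],np.float32);r=cv2.minAreaRect(w);print(nm,r,cv2.boxPoints(r).round().tolist())
E
```

```text
vrest tri (array([572.91657702, 142.32806391, 102.06989787]), [0.2, 0.2])
rim tri (array([ 512.96898488, -187.63026071,  121.24314543]), [0.4, 0.4])
rack ((579.0571899414062, 208.78004455566406), (10.695093154907227, 9.446919441223145), 19.044883728027344) [[572.0, 212.0], [576.0, 203.0], [586.0, 206.0], [583.0, 215.0]]
foot ((482.3032531738281, -204.39019775390625), (140.86795043945312, 91.35784912109375), 24.81977653503418) [[399.0, -192.0], [438.0, -275.0], [565.0, -216.0], [527.0, -133.0]]
```

```bash
cat >> h.py <<'E'
def Rt(yaw,tilt=0,axis=(1,0,0)):
    # tool y horizontal at world angle yaw, tool z down; then optional tilt about a world axis
    y=np.array([np.cos(yaw),np.sin(yaw),0]);z=np.array([0,0,-1.]);x=np.cross(y,z)
    M=np.column_stack([x,y,z]); return R.from_rotvec(tilt*np.array(axis,float)).as_matrix()@M
def go(p,M):
    s=arm.sense();A=R.from_rotvec(s["eef_rot"]).as_matrix();e=s["eef_pos"]
    d=A.T@(np.array(p)-e)/500; w=R.from_matrix(A.T@M).as_rotvec()/np.pi
    print("shift",d.round(4).tolist(),"turn",w.round(4).tolist(),"rows",max(np.linalg.norm(d)*10,np.linalg.norm(w)*180/8.59).round(1))
def st():
    s=arm.sense();A=R.from_rotvec(s["eef_rot"]).as_matrix()
    print("t",round(s["time"],2),"pos",np.round(s["eef_pos"],1),"yaw_y",round(np.arctan2(A[1,1],A[0,1]),4),"z",A[:,2].round(3),"j",np.round(s["joint_positions"],2),"F",np.round(s["ft_force"],1),"M",np.round(s["moment"],2),"w",np.round(s["gripper_width"],2),"gf",np.round(s["gripper_force"],1))
E
python3 - <<'E'
from h import *
print(arm.finger_overhang)
go((555,160,205),Rt(.21))
s,C=load("scene0")
c=s[125:215,200:290];cv2.imwrite("pics/sc.png",np.hstack([cv2.resize(s[125:205,195:275],(400,400),interpolation=2),cv2.resize(s[225:305,265:345],(400,400),interpolation=2)]))
E
```

```text
14.0
shift [-0.9912, -0.6552, 0.0797] turn [-0.0005, 0.0003, 0.3508] rows 11.9
```

View pics/sc.png

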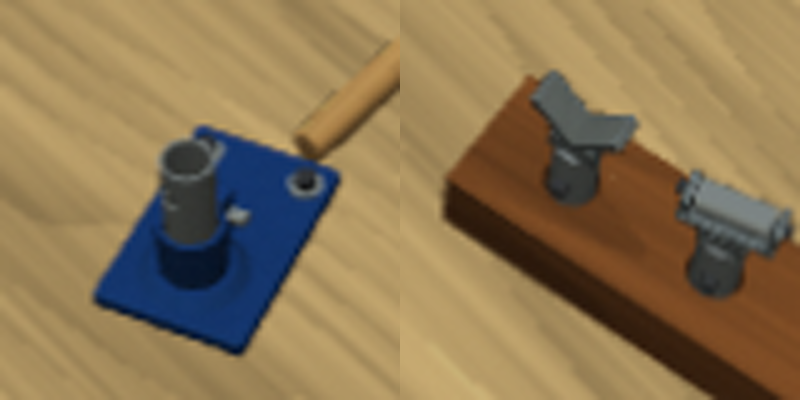

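Left crop: the column rim is at (187,158), with a bright notch at its left edge (168,200). That is probably the wall hole, roughly 0.1–0.2 rad in world yaw. Right crop: the V-rest stands in the rack's end hole, with its stem at (573,180). Moving above it.

>>> move_arm --plan '[[1,[-0.99,-0.655,0.08],[0,0,0.35]],[1,[-0.99,-0.655,0.08],[0,0,0.35]],[1,[-0.99,-0.655,0.08],[0,0,0.35]],[1,[-0.99,-0.655,0.08],[0,0,0.35]],[1,[-0.99,-0.655,0.08],[0,0,0.35]],[1,[-0.99,-0.655,0.08],[0,0,0.35]],[1,[-0.99,-0.655,0.08],[0,0,0.35]],[1,[-0.99,-0.655,0.08],[0,0,0.35]],[1,[-0.99,-0.655,0.08],[0,0,0.35]],[1,[-0.99,-0.655,0.08],[0,0,0.35]],[1,[-0.99,-0.655,0.08],[0,0,0.35]],[1,[-0.99,-0.655,0.08],[0,0,0.35]],[1,[-0.99,-0.655,0.08],[0,0,0.35]],[1,[-0.99,-0.655,0.08],[0,0,0.35]],[1,[-0.99,-0.655,0.08],[0,0,0.35]]]'

```text
time: 1.65
eef_pos: [553.7, 161.5, 204.8]
eef_rot: [-1.972, -2.444, 0.001]
ft_force: [-0.0, 0.5, -0.0]
gripper_width: 85.6
gripper_force: 0.0
```

```bash
python3 - <<'E'
from h import *
st();im,C=snap("wrist","w1")
cv2.imwrite("pics/w1b.png",cv2.resize(im[:,:,::-1],(800,600),interpolation=2))
# next view: camera shifted
go((555,80,205),Rt(.21))
E
```

```text
t 1.65 pos [553.7 161.5 204.8] yaw_y 0.2129 z [-0.002  0.    -1.   ] j [ 0.21  0.26  1.78  0.    1.1  -0.01] F [-0.   0.5 -0. ] M [ 0.03 -0.04 -0.04] w 85.56 gf 0.0
shift [-0.1606, -0.032, -0.0] turn [-0.0003, -0.0001, 0.0012] rows 1.6
```

View pics/w1b.png

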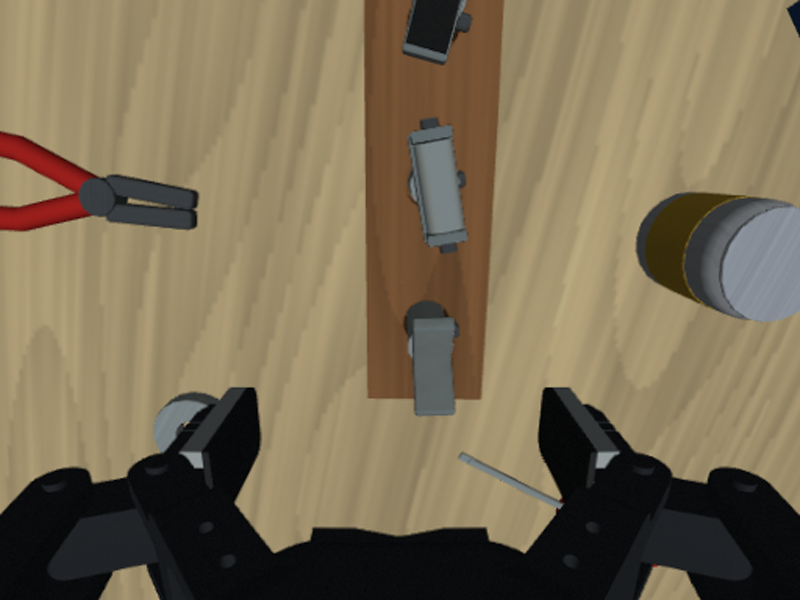

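The wrist view looks along world +y, with image right close to world +x. The V-rest head spans (413..454, 318..414), and its button shows on the right at (455,328). The other rests' buttons also face right. I'll take a second view from further back.

>>> move_arm --plan '[[1,[-0.11,-0.02,0],[0,0,0]],[1,[-0.11,-0.02,0],[0,0,0]],[1,[-0.11,-0.02,0],[0,0,0]]]'

```text
time: 2.0
eef_pos: [555.9, 105.2, 205.4]
eef_rot: [-1.974, -2.444, -0.0]
ft_force: [-0.3, 0.1, -0.7]
gripper_width: 85.3
gripper_force: 0.0
```

```bash
python3 - <<'E'
from h import *
st();im,C=snap("wrist","w2")
print(proj(C,(573,142,124))*800/512)
cv2.imwrite("pics/w2b.png",np.hstack([cv2.resize(im[60:240,190:340,::-1],(500,600),interpolation=2)]))
E
```

```text
t 2.0 pos [555.9 105.2 205.4] yaw_y 0.212 z [-0.  0. -1.] j [ 0.11  0.24  1.81  0.    1.09 -0.1 ] F [-0.3  0.1 -0.7] M [-0.04  0.   -0.03] w 85.32 gf 0.0
[453.16305961 262.00560398]
```

View pics/w2b.png

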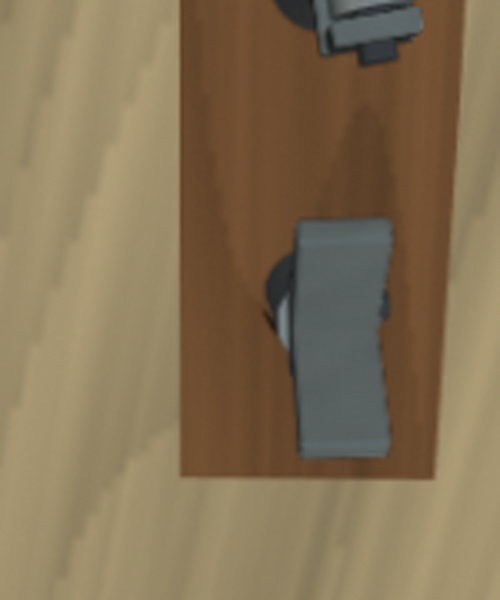

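```bash
python3 - <<'E'
from h import *
_,C1=load("w1");_,C2=load("w2")
a=lambda u,v:(190+u/3.3333-.35,60+v/3.3333-.35)
b=lambda u,v:(u*.64-.2,v*.64-.2)
for p,q in (((433,319),(345.5,219)),((435,414),(343.5,457))): print(tri([ray(C1,b(*p)),ray(C2,a(*q))]))
P=[plane(C2,a(*q),124)[:2] for q in((298,243),(390,243),(388,437),(299,437))]
P=np.array(P);print(P.round(1).tolist(),P.mean(0));f=(P[0]+P[1])/2;n=(P[2]+P[3])/2
d=f-n;print("len",np.linalg.norm(d),"yaw x",np.arctan2(-d[0],d[1]), "width",np.linalg.norm(P[0]-P[1]))
print("button",plane(C2,a(386,304),63), "stem L",plane(C2,a(267,300),60))
r=[plane(C2,a(*q),48)[:2] for q in((181,100),(181,477),(435,478),(456,200))]
r=np.array(r);print("rack",r.round(1).tolist(),"yawx",[np.arctan2(*( -1,1)*(e)) if 0 else round(float(np.arctan2(-e[0],e[1])),3) for e in(r[0]-r[1],r[3]-r[2])],"w",np.linalg.norm(r[2]-r[1]))
E
```

```text
(array([568.37283542, 170.23964426, 121.5218292 ]), [0.2, 0.2])
(array([581.42521785, 120.11404038, 116.18613939]), [0.1, 0.1])
[[560.1, 163.7], [578.2, 167.6], [588.1, 128.4], [569.6, 124.4]] [573.98503328 146.00832246]
len 40.44964870821655 yaw x 0.2422515474154437 width 18.564702277077664
button [592.07426644 149.87401117  63.        ] stem L [561.28895338 143.87432783  60.        ]
rack [[528.1, 189.5], [549.1, 87.0], [621.9, 102.3], [606.5, 180.1]] yawx [0.203, 0.196] w 74.39998710802708
```

The numbers agree. The V-rest axis from the head is (574,146), and from the rack end it is (575,146). Yaw is 0.24 and the tips are at about 120 mm. Now the approach.

```bash
python3 - <<'E'
from h import *
go((574.8,145.8,205),Rt(.24));go((574.8,145.8,75.5),Rt(.24))
E
```

```text
shift [0.07, 0.0535, 0.001] turn [0.0001, -0.0002, -0.0087] rows 0.9
shift [0.0698, 0.0535, 0.26] turn [0.0001, -0.0002, -0.0087] rows 2.7
```

>>> move_arm --plan '[[1,[0.07,0.0535,0.001],[0,0,-0.009]],[1,[0.07,0.0535,0.001],[0,0,-0.009]],[1,[0.07,0.0535,0.001],[0,0,-0.009]],[1,[0.07,0.0535,0.08],[0,0,-0.009]],[1,[0.07,0.0535,0.14],[0,0,-0.009]],[1,[0.07,0.0535,0.2],[0,0,-0.009]],[1,[0.07,0.0535,0.24],[0,0,-0.009]],[1,[0.07,0.0535,0.26],[0,0,-0.009]],[1,[0.07,0.0535,0.26],[0,0,-0.009]],[1,[0.07,0.0535,0.26],[0,0,-0.009]]]'

```text
time: 3.05
eef_pos: [575.8, 145.1, 76.1]
eef_rot: [1.938, 2.472, 0.001]
ft_force: [0.5, -0.5, 0.6]
gripper_width: 85.1
gripper_force: 0.0
```

```bash
python3 - <<'E'
from h import *
st()
E
```

```text
t 3.05 pos [575.8 145.1  76.1] yaw_y 0.2408 z [ 0.001  0.    -1.   ] j [ 0.17  0.46  1.81 -0.    0.87 -0.07] F [ 0.5 -0.5  0.6] M [-0.01 -0.01 -0.01] w 85.09 gf 0.0
```

>>> move_arm --plan '[[-1,[0,0,0],[0,0,0]],[-1,[0,0,0],[0,0,0]],[-1,[0,0,0],[0,0,0]],[-1,[0,0,0],[0,0,0]],[-1,[0,0,0],[0,0,0]],[-1,[0,0,0],[0,0,0]],[-1,[0,0,0],[0,0,0]],[-1,[0,0,0],[0,0,0]],[-1,[0,0,0],[0,0,0]],[-1,[0,0,0],[0,0,0]],[-1,[0,0,0],[0,0,0]],[-1,[0,0,0],[0,0,0]],[-1,[0,0,0],[0,0,0]],[-1,[0,0,0],[0,0,0]],[-1,[0,0,0],[0,0,0]]]' --grip_force 40

```text
time: 4.55
eef_pos: [575.3, 144.8, 76.2]
eef_rot: [-1.939, -2.472, 0.0]
ft_force: [-2.4, -0.0, 5.1]
gripper_width: 23.8
gripper_force: 39.1
```

```bash
python3 - <<'E'
from h import *
st()
E
```

```text
t 4.55 pos [575.3 144.8  76.2] yaw_y 0.2408 z [-0. -0. -1.] j [ 0.17  0.46  1.81 -0.    0.87 -0.07] F [-2.4 -0.   5.1] M [-0.11  0.43 -0.05] w 23.77 gf 39.1
```

Width is about 24 mm, so the button is flush between the pads. Lifting, then viewing the column from its +x side.

>>> move_arm --plan '[[-1,[0,0,-0.05],[0,0,0]],[-1,[0,0,-0.12],[0,0,0]],[-1,[0,0,-0.2],[0,0,0]],[-1,[0,0,-0.28],[0,0,0]],[-1,[0,0,-0.32],[0,0,0]],[-1,[0,0,-0.32],[0,0,0]],[-1,[0,0,-0.32],[0,0,0]]]'

```text
time: 5.25
eef_pos: [574.4, 144.7, 234.0]
eef_rot: [-1.938, -2.471, 0.002]
ft_force: [-0.3, -0.4, -3.6]
gripper_width: 23.8
gripper_force: 40.8
```

```bash
python3 - <<'E'
from h import *
st()
az=.3;dr=np.array([np.cos(az),np.sin(az),0]);th=az-np.pi/2
M=Rt(th,-np.radians(20),(np.cos(th),np.sin(th),0))
T=np.array([513,-188,98])+16*dr
p=T+dr*133+np.array([0,0,82]);print(p)
go(p,M)
m=np.array(arm.get_calibration("wrist")["mount"]);W=np.eye(4);W[:3,:3]=M;W[:3,3]=p;W=W@m
C=cam("wrist");C.update(R=W[:3,:3],o=W[:3,3]);print(proj(C,T),proj(C,p+M[:,2]*67))
E
```

```text
t 5.25 pos [574.4 144.7 234. ] yaw_y 0.2407 z [-0.002 -0.    -1.   ] j [ 0.17  0.26  1.72 -0.    1.16 -0.07] F [-0.3 -0.4 -3.6] M [-0.03  0.05  0.02] w 23.78 gf 40.8
[ 655.34513688 -143.96748921  180.        ]
shift [-0.5993, 0.0197, 0.108] turn [0.0834, -0.0886, 0.4759] rows 10.3
[254.64476078 295.13143126] [254.57683308 218.89238525]
```

```bash
python3 - <<'E'
from h import *
m=np.array(arm.get_calibration("wrist")["mount"])
for az,tl in((.25,50),(.25,40)):
    dr=np.array([np.cos(az),np.sin(az),0]);th=az-np.pi/2
    M=Rt(th,-np.radians(tl),(np.cos(th),np.sin(th),0));T=np.array([513,-188,98])+16*dr
    Rc=M@m[:3,:3]; rd=Rc@np.array([0,-100/306,1]);rd/=np.linalg.norm(rd)
    cp=T-rd*260; p=cp-M@m[:3,3]
    C=cam("wrist");C.update(R=Rc,o=cp);print(tl,"TCP",p.round(),"cam",cp.round(),"foot",(p+M[:,2]*67).round(),proj(C,T),proj(C,p+M[:,2]*67));go(p,M)
E
```

```text
50 TCP [ 577. -171.  245.] cam [ 716. -136.  272.] foot [ 527. -184.  201.] [255.25187082  98.33744651] [254.57683308 218.89238525]
shift [-0.6146, -0.1455, -0.0207] turn [0.2152, -0.2172, 0.4626] rows 11.6
40 TCP [ 552. -178.  251.] cam [ 684. -144.  303.] foot [ 510. -188.  200.] [255.25187082  98.33744651] [254.57683308 218.89238525]
shift [-0.6151, -0.1979, -0.0337] turn [0.1724, -0.1741, 0.4751] rows 11.2
```

Both keep the foot well above the column. I'll use the 50° tilt.

>>> move_arm --plan '[[-1,[-0.08,-0.02,-0.02],[0.03,-0.03,0.06]],[-1,[-0.16,-0.04,-0.02],[0.05,-0.05,0.1]],[-1,[-0.24,-0.06,-0.02],[0.07,-0.07,0.15]],[-1,[-0.32,-0.08,-0.02],[0.1,-0.1,0.2]],[-1,[-0.4,-0.1,-0.02],[0.12,-0.12,0.25]],[-1,[-0.48,-0.12,-0.02],[0.14,-0.14,0.3]],[-1,[-0.56,-0.14,-0.02],[0.16,-0.16,0.34]],[-1,[-0.615,-0.145,-0.02],[0.18,-0.18,0.39]],[-1,[-0.615,-0.145,-0.02],[0.2,-0.2,0.43]],[-1,[-0.615,-0.145,-0.02],[0.215,-0.217,0.463]],[-1,[-0.615,-0.145,-0.02],[0.215,-0.217,0.463]],[-1,[-0.615,-0.145,-0.02],[0.215,-0.217,0.463]],[-1,[-0.615,-0.145,-0.02],[0.215,-0.217,0.463]],[-1,[-0.615,-0.145,-0.02],[0.215,-0.217,0.463]]]'

```text
time: 6.65
eef_pos: [577.4, -170.9, 242.3]
eef_rot: [2.736, 0.346, -1.276]
ft_force: [-0.2, 0.2, -2.1]
gripper_width: 23.7
gripper_force: 40.9
```

```bash
python3 - <<'E'
from h import *
st();im,C=snap("wrist","w3")
cv2.imwrite("pics/w3b.png",np.hstack([cv2.resize(im[20:170,190:320,::-1],(520,600),interpolation=2),cv2.resize(im[:,156:356,::-1],(280,600)[::1],interpolation=1)]))
E
```

```text
t 6.65 pos [ 577.4 -170.9  242.3] yaw_y -1.3202 z [-0.743 -0.188 -0.643] j [-0.19  0.76  1.18 -0.37  1.99  1.11] F [-0.2  0.2 -2.1] M [ 0.21 -0.72  0.  ] w 23.66 gf 40.9
```

View pics/w3b.png

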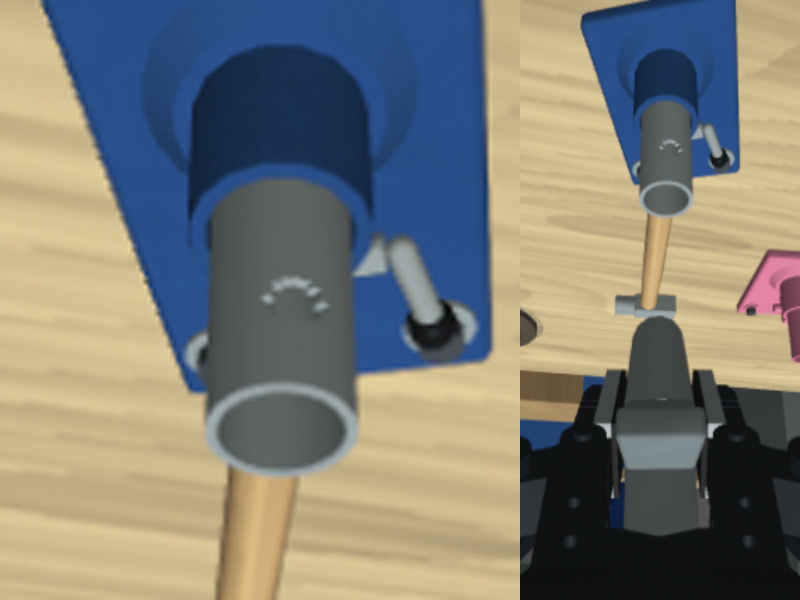

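The left crop (4x) shows the rim ellipse centred at (281,428), about 152 px wide. The hole's bright arc is centred near (294,303), slightly right of the column's centreline. The right side shows the rest held between the fingers.

```bash
python3 - <<'E'
from h import *
_,C=load("w3");_,Ct=load("top0");_,Cs=load("scene0")
a=lambda u,v:(190+u/4-.4,20+v/4-.4)
r3=ray(C,a(281,428))
rt=ray(Ct,np.array([464,318])*.64);rs=ray(Cs,(195+187/5-.4,125+158/5-.4))
print(tri([r3,rt]),tri([r3,rs]),tri([r3,rt,rs]))
for z in(112,115,118,121,124):
    c=plane(C,a(281,428),z);l=plane(C,a(205,428),z);r=plane(C,a(357,428),z);t=plane(C,a(281,380),z);b=plane(C,a(281,476),z)
    # hole: ray ∩ cylinder radius 16
    o,d=ray(C,a(294,303));q=o[:2]-c[:2];A=d[:2]@d[:2];B=q@d[:2];k=(-B-np.sqrt(B*B-A*(q@q-256)))/A;h=o+k*d
    print(z,c.round(1),"diam",np.linalg.norm(r-l).round(1),np.linalg.norm(t-b).round(1),"hole az",np.arctan2(*(h-c)[1::-1]).round(3),"below rim",(z-h[2]).round(1))
E
```

```text
(array([ 514.02924972, -189.3585709 ,  110.66546274]), [1.0, 1.0]) (array([ 513.44575899, -191.76958806,  112.11953582]), [2.1, 2.1]) (array([ 514.14897532, -190.12034443,  113.19246158]), [1.9, 2.0, 2.8])
112 [ 515.8 -189.9  112. ] diam 31.7 32.7 hole az 0.094 below rim 19.4
115 [ 519.6 -188.8  115. ] diam 31.1 32.1 hole az 0.097 below rim 18.8
118 [ 523.4 -187.8  118. ] diam 30.5 31.5 hole az 0.101 below rim 18.1
121 [ 527.3 -186.7  121. ] diam 29.9 30.8 hole az 0.105 below rim 17.5
124 [ 531.1 -185.7  124. ] diam 29.3 30.2 hole az 0.108 below rim 16.8
```

```bash
python3 - <<'E'
from h import *
go((514.5,-190,205),Rt(.09))
E
```

```text
shift [-0.0259, 0.0061, 0.1504] turn [-0.1951, 0.2283, -0.4179] rows 10.8
```

>>> move_arm --plan '[[-1,[0,0,0.01],[-0.02,0.023,-0.042]],[-1,[0,0,0.02],[-0.04,0.046,-0.084]],[-1,[-0.005,0.001,0.03],[-0.06,0.068,-0.125]],[-1,[-0.01,0.002,0.05],[-0.08,0.091,-0.167]],[-1,[-0.012,0.003,0.06],[-0.1,0.114,-0.21]],[-1,[-0.015,0.004,0.08],[-0.12,0.137,-0.25]],[-1,[-0.018,0.005,0.1],[-0.14,0.16,-0.29]],[-1,[-0.02,0.006,0.12],[-0.16,0.183,-0.334]],[-1,[-0.024,0.006,0.14],[-0.18,0.205,-0.376]],[-1,[-0.026,0.006,0.15],[-0.195,0.228,-0.418]],[-1,[-0.026,0.006,0.15],[-0.195,0.228,-0.418]],[-1,[-0.026,0.006,0.15],[-0.195,0.228,-0.418]],[-1,[-0.026,0.006,0.15],[-0.195,0.228,-0.418]],[-1,[-0.026,0.006,0.15],[-0.195,0.228,-0.418]]]'

```text
time: 8.1
eef_pos: [515.4, -189.6, 207.1]
eef_rot: [2.119, 2.315, -0.003]
ft_force: [0.1, 0.4, -2.4]
gripper_width: 23.5
gripper_force: 40.8
```

```bash
python3 - <<'E'
from h import *
st();im,C=snap("wrist","w4")
s=arm.sense();print(proj(C,(514.5,-190,112)),proj(C,np.array(s["eef_pos"])-[0,0,68]))
t=arm.snapshot("scene")
cv2.imwrite("pics/w4b.png",np.hstack([cv2.resize(im[130:280,190:320,::-1],(520,600),interpolation=2),cv2.resize(t[100:220,200:256,::-1],(280,600),interpolation=2)]))
E
```

```text
t 8.1 pos [ 515.4 -189.6  207.1] yaw_y 0.0885 z [ 0.001 -0.003 -1.   ] j [-0.43  0.2   1.85 -0.    1.09 -0.52] F [ 0.1  0.4 -2.4] M [-0.01  0.   -0.  ] w 23.46 gf 40.8
[253.47769169 206.240784  ] [254.89995353 217.93815705]
```

View pics/w4b.png

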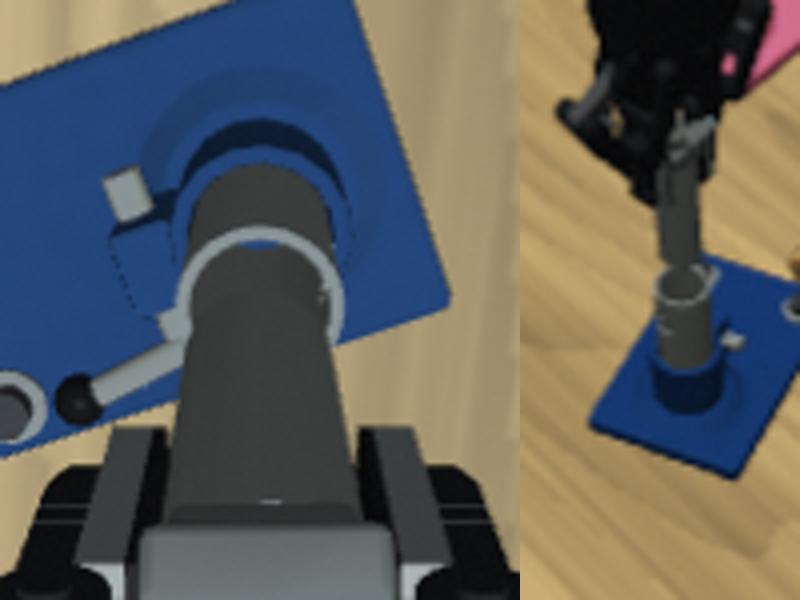

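```bash
python3 - <<'E'
from h import *
i,C=load("w4");g=cv2.cvtColor(i,cv2.COLOR_BGR2GRAY)
print("v180+",g[180:262,253:258].mean(1).round().astype(int).tolist())
for v in(196,200,204,208,212,216,220,230,240,250):print(v,"u225+",g[v,225:285].tolist())
E
```

```text
v180+ [60, 60, 60, 61, 60, 61, 92, 139, 145, 136, 84, 65, 62, 60, 60, 60, 60, 59, 60, 60, 60, 60, 60, 60, 60, 60, 61, 60, 61, 61, 61, 61, 61, 61, 61, 61, 61, 61, 61, 61, 61, 61, 61, 62, 62, 61, 61, 62, 62, 62, 62, 62, 62, 62, 62, 62, 62, 62, 62, 62, 62, 61, 62, 62, 61, 61, 62, 61, 62, 62, 62, 62, 62, 62, 62, 85, 50, 46, 47, 47, 46, 61]
196 u225+ [66, 66, 65, 66, 66, 66, 67, 66, 64, 65, 63, 75, 125, 145, 146, 134, 85, 60, 59, 59, 59, 59, 60, 59, 60, 61, 61, 60, 61, 59, 61, 60, 60, 59, 58, 59, 57, 57, 56, 57, 56, 55, 57, 79, 120, 146, 145, 131, 91, 64, 61, 54, 61, 63, 63, 64, 66, 65, 65, 66]
200 u225+ [66, 66, 66, 66, 66, 66, 66, 67, 67, 85, 126, 146, 142, 118, 63, 60, 60, 60, 60, 59, 59, 59, 60, 60, 60, 61, 61, 61, 60, 60, 59, 59, 60, 59, 59, 58, 57, 56, 57, 57, 56, 55, 55, 54, 53, 80, 132, 144, 145, 134, 89, 66, 66, 65, 66, 65, 65, 65, 66, 66]
204 u225+ [68, 67, 68, 67, 67, 68, 67, 66, 85, 129, 146, 140, 113, 60, 59, 61, 61, 60, 59, 59, 59, 58, 58, 58, 58, 58, 59, 60, 61, 60, 60, 61, 60, 60, 61, 60, 59, 60, 58, 57, 55, 56, 55, 55, 68, 89, 73, 100, 145, 144, 131, 77, 66, 66, 66, 66, 6
[... 1140 characters left out ...]
7, 59, 58, 57, 58, 58, 58, 57, 58, 58, 60, 60, 60, 60, 60, 62, 62, 63, 61, 62, 62, 61, 61, 61, 61, 61, 61, 61, 61, 61, 60, 60, 61, 60, 60, 60, 60, 76, 125, 159, 156, 154, 153, 151, 150, 150, 150, 149]
240 u225+ [60, 58, 45, 13, 10, 12, 42, 83, 55, 55, 57, 58, 58, 58, 58, 58, 58, 59, 58, 58, 59, 60, 60, 60, 59, 60, 61, 62, 62, 63, 62, 61, 61, 61, 61, 61, 62, 61, 61, 61, 60, 60, 61, 60, 60, 60, 59, 59, 60, 60, 59, 77, 122, 137, 68, 9, 13, 9, 23, 47]
250 u225+ [35, 12, 11, 11, 10, 10, 25, 55, 56, 58, 58, 58, 58, 57, 58, 59, 58, 58, 58, 59, 60, 60, 59, 60, 59, 61, 62, 61, 62, 62, 62, 62, 61, 61, 61, 62, 62, 61, 62, 61, 61, 61, 62, 61, 61, 60, 60, 60, 61, 60, 61, 61, 60, 56, 36, 10, 8, 8, 12, 12]
```

```bash
python3 - <<'E'
from h import *
st();go((515.7,-190.6,186),Rt(.09));go((515.7,-190.6,176),Rt(.09))
E
```

```text
t 8.2 pos [ 515.6 -189.5  206.9] yaw_y 0.0893 z [ 0.001 -0.003 -1.   ] j [-0.43  0.2   1.85 -0.    1.09 -0.52] F [-0.3 -0.2 -3.6] M [-0.01 -0.   -0.03] w 23.4 gf 40.8
shift [-0.0022, -0.0, 0.0417] turn [0.0001, 0.0009, -0.0002] rows 0.4
shift [-0.0021, -0.0, 0.0617] turn [0.0001, 0.0009, -0.0002] rows 0.6
```

>>> move_arm --plan '[[-1,[-0.002,0,0.02],[0,0.001,0]],[-1,[-0.002,0,0.035],[0,0.001,0]],[-1,[-0.002,0,0.045],[0,0.001,0]],[-1,[-0.002,0,0.051],[0,0.001,0]],[-1,[-0.002,0,0.057],[0,0.001,0]],[-1,[-0.002,0,0.062],[0,0.001,0]],[-1,[-0.002,0,0.062],[0,0.001,0]]]'

```text
time: 8.9
eef_pos: [515.1, -191.2, 175.5]
eef_rot: [-2.121, -2.317, -0.001]
ft_force: [0.1, 0.9, -2.5]
gripper_width: 23.5
gripper_force: 40.8
```

```bash
python3 - <<'E'
from h import *
st();go((515.7,-190.6,168),Rt(.09))
E
```

```text
t 8.9 pos [ 515.1 -191.2  175.5] yaw_y 0.0884 z [ 0.     0.001 -1.   ] j [-0.44  0.24  1.87  0.    1.03 -0.52] F [ 0.1  0.9 -2.5] M [ 0.01  0.06 -0.03] w 23.55 gf 40.8
shift [0.001, 0.0012, 0.015] turn [0.0001, -0.0003, -0.0005] rows 0.2
```

>>> move_arm --plan '[[-1,[0.001,0.001,0.003],[0,0,0]],[-1,[0.001,0.001,0.006],[0,0,0]],[-1,[0.001,0.001,0.009],[0,0,0]],[-1,[0.001,0.001,0.012],[0,0,0]],[-1,[0.001,0.001,0.015],[0,0,0]],[-1,[0.001,0.001,0.018],[0,0,0]],[-1,[0.001,0.001,0.018],[0,0,0]]]'

```text
time: 9.6
eef_pos: [515.6, -190.6, 166.5]
eef_rot: [-2.121, -2.317, -0.001]
ft_force: [0.1, 0.5, -3.1]
gripper_width: 23.8
gripper_force: 40.8
```

```bash
python3 - <<'E'
from h import *
st()
E
```

```text
t 9.6 pos [ 515.6 -190.6  166.5] yaw_y 0.0886 z [ 0.     0.001 -1.   ] j [-0.43  0.25  1.88  0.    1.01 -0.52] F [ 0.1  0.5 -3.1] M [-0.02 -0.02  0.01] w 23.76 gf 40.8
```

>>> move_arm --plan '[[-1,[0,0,0.006],[0,0,0]],[-1,[0,0,0.012],[0,0,0]],[-1,[0,0,0.018],[0,0,0]],[-1,[0,0,0.024],[0,0,0]],[-1,[0,0,0.03],[0,0,0]],[-1,[0,0,0.036],[0,0,0]],[-1,[0,0,0.042],[0,0,0]],[-1,[0,0,0.048],[0,0,0]],[-1,[0,0,0.054],[0,0,0]],[-1,[0,0,0.06],[0,0,0]],[-1,[0,0,0.066],[0,0,0]],[-1,[0,0,0.066],[0,0,0]]]'

```text
time: 10.8
eef_pos: [515.4, -190.5, 133.3]
eef_rot: [-2.12, -2.317, -0.001]
ft_force: [-0.1, 0.5, -2.9]
gripper_width: 23.8
gripper_force: 40.8
```

```bash
python3 - <<'E'
from h import *
st()
E
```

```text
t 10.8 pos [ 515.4 -190.5  133.3] yaw_y 0.0885 z [-0.     0.001 -1.   ] j [-0.43  0.3   1.9   0.    0.95 -0.52] F [-0.1  0.5 -2.9] M [ 0.03 -0.02  0.03] w 23.83 gf 40.8
```

>>> move_arm --plan '[[-1,[0,0,0.002],[0,0,0]],[-1,[0,0,0.004],[0,0,0]],[-1,[0,0,0.006],[0,0,0]],[-1,[0,0,0.006],[0,0,0]]]'

```text
time: 11.2
eef_pos: [515.8, -190.6, 130.7]
eef_rot: [-2.121, -2.318, -0.002]
ft_force: [-0.1, -0.7, -2.5]
gripper_width: 23.3
gripper_force: 40.8
```

```bash
python3 - <<'E'
from h import *
st();im,C=snap("wrist","w5")
cv2.imwrite("pics/w5b.png",cv2.resize(im[150:300,156:356,::-1],(800,600),interpolation=2))
E
```

```text
t 11.2 pos [ 515.8 -190.6  130.7] yaw_y 0.0886 z [ 0.001  0.001 -1.   ] j [-0.43  0.3   1.9   0.    0.94 -0.52] F [-0.1 -0.7 -2.5] M [0.02 0.04 0.06] w 23.34 gf 40.8
```

View pics/w5b.png

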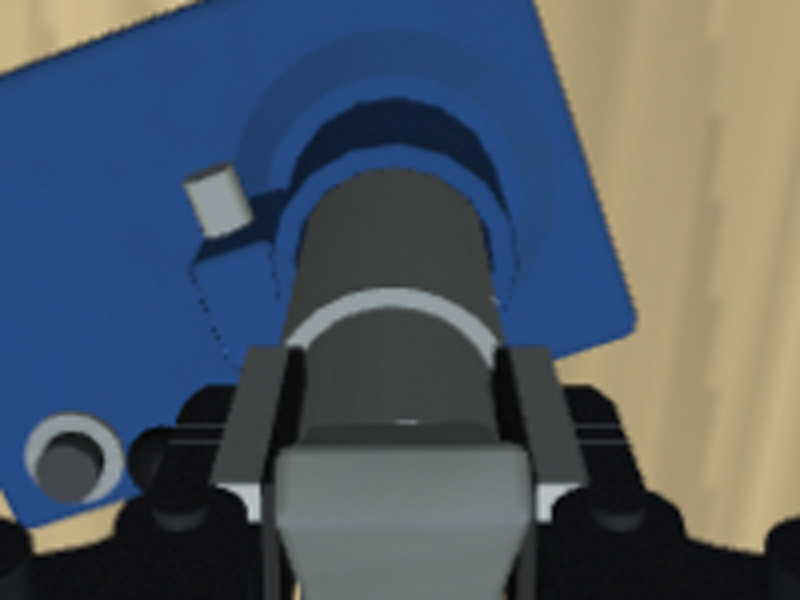

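The rim arc lies just beneath the fingertips and is centred on the stem. Easing down.

>>> move_arm --plan '[[-1,[0,0,0.002],[0,0,0]],[-1,[0,0,0.004],[0,0,0]],[-1,[0,0,0.004],[0,0,0]]]'

```text
time: 11.55
eef_pos: [515.7, -190.6, 128.7]
eef_rot: [-2.121, -2.317, -0.002]
ft_force: [-0.2, 0.5, -3.3]
gripper_width: 23.7
gripper_force: 40.8
```

>>> move_arm --plan '[[-1,[0,0,0.001],[0,0,0]],[-1,[0,0,0.002],[0,0,0]],[-1,[0,0,0.002],[0,0,0]]]'

```text
time: 11.85
eef_pos: [515.9, -190.6, 128.5]
eef_rot: [-2.121, -2.318, -0.002]
ft_force: [-2.1, 2.0, 3.3]
gripper_width: 23.7
gripper_force: 43.7
```

>>> move_arm --plan '[[-1,[0,0,0.001],[0,0,0]],[-1,[0,0,0.001],[0,0,0]]]'

```text
time: 12.05
eef_pos: [515.9, -190.6, 128.4]
eef_rot: [-2.121, -2.318, -0.002]
ft_force: [-3.5, 0.8, 6.1]
gripper_width: 23.6
gripper_force: 45.5
```

```bash
python3 - <<'E'
from h import *
st()
E
```

```text
t 12.05 pos [ 515.9 -190.6  128.4] yaw_y 0.0886 z [ 0.001  0.001 -1.   ] j [-0.43  0.31  1.9   0.    0.94 -0.52] F [-3.5  0.8  6.1] M [0.22 0.59 0.02] w 23.6 gf 45.5
```

```bash
python3 - <<'E'
from h import *
im,C=load("w5")
m=np.array(arm.get_calibration("wrist")["mount"]);Ct=dict(C,R=m[:3,:3],o=m[:3,3])
for z in (10,12,14,16,18):print(z,proj(Ct,(11,12.5,z)).round(1),proj(Ct,(-11,12.5,z)).round(1),"headbottom",proj(Ct,(13,10,z-26)).round(1))
g=cv2.cvtColor(im,cv2.COLOR_BGR2GRAY)
for u in(222,225,290,294):print(u,g[225:250,u].tolist())
print([g[v,215:240].tolist() for v in(238,242)])
# head block/stem junction & rim
for v in range(252,275,4): print(v,g[v,250:260].mean().round())
print(g[215:275,256].tolist())
s=arm.sense();
for z in(110,112,114):print(z,[proj(C,(515.8+16*c,-190+16*d,z)).round(1).tolist() for c,d in((-1,0),(1,0),(0,1))])
E
```

```text
10 [280.4 238.2] [279.3 278. ] headbottom [279.4 259.7]
12 [280.  236.5] [279. 276.] headbottom [279.1 257.4]
14 [279.7 234.9] [278.7 274. ] headbottom [278.7 255.2]
16 [279.4 233.4] [278.4 272. ] headbottom [278.4 253. ]
18 [279.1 231.8] [278.1 270.1] headbottom [278.  250.9]
222 [70, 71, 70, 70, 71, 70, 70, 71, 71, 70, 71, 64, 66, 65, 65, 65, 66, 66, 65, 65, 66, 66, 65, 67, 65]
225 [69, 70, 71, 71, 71, 71, 69, 71, 70, 69, 69, 63, 67, 65, 66, 65, 65, 65, 66, 62, 63, 61, 60, 59, 49]
290 [71, 70, 69, 69, 70, 70, 70, 70, 70, 69, 70, 63, 66, 66, 65, 65, 66, 65, 66, 65, 65, 66, 65, 65, 65]
294 [70, 70, 70, 68, 69, 70, 71, 69, 70, 70, 71, 71, 70, 67, 66, 104, 107, 86, 83, 66, 66, 66, 65, 65, 66]
[[73, 72, 70, 65, 65, 66, 66, 65, 66, 66, 65, 65, 60, 23, 11, 13, 23, 48, 59, 58, 60, 61, 62, 62, 62], [64, 54, 65, 66, 66, 65, 65, 66, 66, 65, 65, 60, 26, 12, 13, 14, 16, 35, 59, 59, 61, 62, 62, 63, 62]]
252 65.0
256 54.0
260 48.0
264 111.0
268 113.0
272 116.0
[64, 65, 65, 65, 65, 65, 66, 144, 155, 154, 154, 135, 81, 66, 66, 65, 65, 65, 66, 65, 66, 65, 66, 66, 65, 66, 66, 66, 66, 65, 65, 65, 65, 66, 65, 65, 65, 65, 66, 66, 109, 56, 49, 51, 51, 47, 66, 84, 103, 111, 111, 112, 113, 113, 115, 115, 117, 117, 118, 119]
110 [[224.7, 245.7], [284.8, 250.5], [257.6, 219.9]]
112 [[224.3, 247.3], [285.2, 252.2], [257.6, 221.2]]
114 [[224.0, 249.0], [285.5, 253.9], [257.7, 222.6]]
```

>>> move_arm --plan '[[-1,[0,0,-0.004],[0,0,0]],[-1,[0,-0.0014,-0.004],[0,0,0]],[-1,[0,-0.0014,-0.002],[0,0,0]],[-1,[0,-0.0014,0],[0,0,0]],[-1,[0,-0.0014,0],[0,0,0]]]'

```text
time: 12.55
eef_pos: [515.3, -190.8, 128.4]
eef_rot: [-2.121, -2.318, -0.001]
ft_force: [-3.7, 1.4, 6.1]
gripper_width: 23.8
gripper_force: 45.9
```

```bash
python3 - <<'E'
from h import *
st()
E
```

```text
t 12.55 pos [ 515.3 -190.8  128.4] yaw_y 0.0887 z [ 0.     0.001 -1.   ] j [-0.43  0.31  1.9   0.    0.94 -0.52] F [-3.7  1.4  6.1] M [ 0.22  0.5  -0.  ] w 23.8 gf 45.9
```

The stop doesn't shift when I move sideways, and the pads still read the flush width. So the tips are most likely on the rim with the pin's lower part inside the bore. Releasing gently.

>>> move_arm --plan '[[0.1,[0,0,0],[0,0,0]],[0.1,[0,0,0],[0,0,0]],[0.1,[0,0,0],[0,0,0]],[0.1,[0,0,0],[0,0,0]],[0.1,[0,0,0],[0,0,0]],[0.1,[0,0,-0.025],[0,0,0]],[0.1,[0,0,-0.054],[0,0,0]],[0.1,[0,0,-0.054],[0,0,0]],[0.1,[0,0,-0.054],[0,0,0]]]'

```text
time: 13.45
eef_pos: [516.0, -191.1, 155.8]
eef_rot: [2.119, 2.315, 0.003]
ft_force: [0.5, -0.4, 0.7]
gripper_width: 46.9
gripper_force: 0.0
```

```bash
python3 - <<'E'
from h import *
st();im,C=snap("wrist","w6");t,_=snap("scene","s6")
cv2.imwrite("pics/w6b.png",np.hstack([cv2.resize(im[150:300,190:320,::-1],(520,600),interpolation=2),cv2.resize(t[120:200,210:248,::-1],(280,600),interpolation=2)]))
E
```

```text
t 13.45 pos [ 516.  -191.1  155.8] yaw_y 0.0885 z [ 0.003 -0.    -1.   ] j [-0.43  0.27  1.88  0.    0.99 -0.52] F [ 0.5 -0.4  0.7] M [ 0.   -0.01 -0.01] w 46.88 gf 0.0
```

View pics/w6b.png

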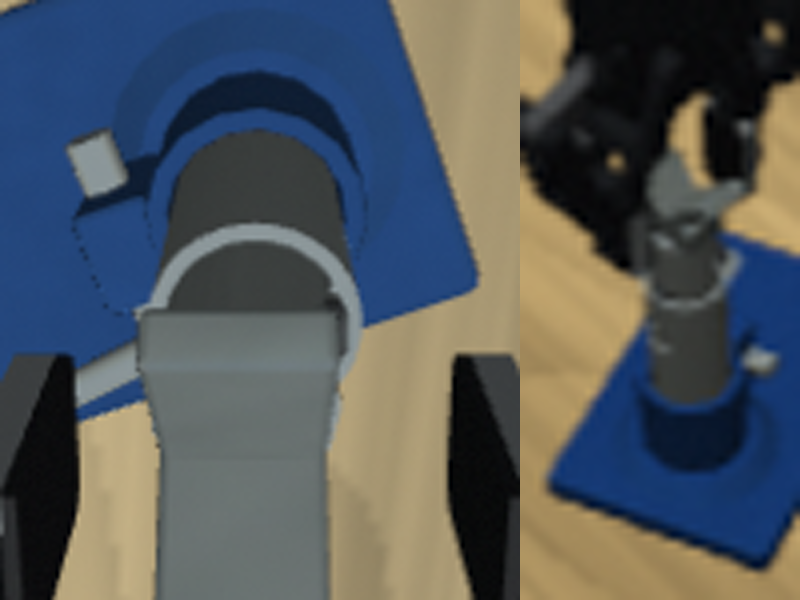

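The rest stands in the column without falling. Its head is at crop (242,310), leaning slightly away from the button side as the spring would push it, and no pin shows over the rim. I'll grip the head's flat faces and test by pushing.

>>> move_arm --plan '[[-1,[0,0,0],[0,0,0]],[-1,[0,0,0],[0,0,0]],[-1,[0,0,0],[0,0,0]],[-1,[0,0,0],[0,0,0]],[-1,[0,0,0],[0,0,0]],[-1,[0,0,0],[0,0,0]],[-1,[0,0,0],[0,0,0]]]' --grip_force 40

```text
time: 14.25
eef_pos: [513.9, -190.5, 153.6]
eef_rot: [-2.119, -2.316, 0.001]
ft_force: [-3.8, -0.8, -0.7]
gripper_width: 19.4
gripper_force: 91.4
```

>>> move_arm --plan '[[-1,[0,0,0.001],[0,0,0]],[-1,[0,0,0.002],[0,0,0]],[-1,[0,0,0.003],[0,0,0]],[-1,[0,0,0.003],[0,0,0]]]'

```text
time: 14.65
eef_pos: [514.0, -190.5, 152.5]
eef_rot: [-2.119, -2.316, 0.001]
ft_force: [-6.3, 0.5, 0.4]
gripper_width: 19.0
gripper_force: 91.7
```

```bash
python3 - <<'E'
from h import *
st()
E
```

```text
t 14.65 pos [ 514.  -190.5  152.5] yaw_y 0.0888 z [-0.002  0.001 -1.   ] j [-0.43  0.27  1.89  0.    0.98 -0.52] F [-6.3  0.5  0.4] M [-0.06  1.05  0.  ] w 19.01 gf 91.7
```

>>> move_arm --plan '[[-1,[0,-0.0015,0],[0,0,0]],[-1,[0,-0.003,0],[0,0,0]],[-1,[0,-0.003,0.001],[0,0,0]],[-1,[0,-0.003,0.002],[0,0,0]],[-1,[0,-0.003,0.003],[0,0,0]],[-1,[0,-0.003,0.003],[0,0,0]]]'

```text
time: 15.25
eef_pos: [513.8, -190.7, 151.7]
eef_rot: [2.121, 2.317, 0.002]
ft_force: [-4.3, 1.4, 2.6]
gripper_width: 19.3
gripper_force: 91.9
```

```bash
python3 - <<'E'
from h import *
st()
E
```

```text
t 15.25 pos [ 513.8 -190.7  151.7] yaw_y 0.0885 z [ 0.001  0.001 -1.   ] j [-0.44  0.27  1.89  0.    0.98 -0.52] F [-4.3  1.4  2.6] M [0.35 0.77 0.02] w 19.34 gf 91.9
```

>>> move_arm --plan '[[-1,[0,-0.001,0.001],[0,0,0]],[-1,[0,-0.002,0.002],[0,0,0]],[-1,[0,-0.002,0.003],[0,0,0]],[-1,[0,-0.002,0.003],[0,0,0]]]'

```text
time: 15.65
eef_pos: [513.7, -190.9, 150.4]
eef_rot: [2.12, 2.316, 0.004]
ft_force: [-1.3, 4.5, 4.8]
gripper_width: 18.9
gripper_force: 92.2
```

```bash
python3 - <<'E'
from h import *
st()
E
```

```text
t 15.65 pos [ 513.7 -190.9  150.4] yaw_y 0.0882 z [ 0.003  0.001 -1.   ] j [-0.44  0.27  1.89  0.    0.97 -0.53] F [-1.3  4.5  4.8] M [ 0.65  0.22 -0.04] w 18.88 gf 92.2
```

It slides with about 8 N, so the pin is in the bore. Continuing gently.

>>> move_arm --plan '[[-1,[0.001,0,0.002],[0,0,0]],[-1,[0.001,0,0.004],[0,0,0]],[-1,[0.001,0,0.006],[0,0,0]],[-1,[0.001,0,0.008],[0,0,0]],[-1,[0.001,0,0.01],[0,0,0]],[-1,[0.001,0,0.01],[0,0,0]]]'

```text
time: 16.25
eef_pos: [513.6, -190.7, 145.3]
eef_rot: [2.119, 2.316, 0.003]
ft_force: [0.2, 2.4, 3.5]
gripper_width: 19.1
gripper_force: 92.4
```

>>> move_arm --plan '[[-1,[0.001,0,0.002],[0,0,0]],[-1,[0.001,0,0.004],[0,0,0]],[-1,[0.001,0,0.006],[0,0,0]],[-1,[0.001,0,0.008],[0,0,0]],[-1,[0.001,0,0.01],[0,0,0]],[-1,[0.001,0,0.01],[0,0,0]]]'

```text
time: 16.85
eef_pos: [513.6, -190.5, 140.3]
eef_rot: [2.119, 2.316, 0.003]
ft_force: [1.2, 1.3, 4.5]
gripper_width: 19.0
gripper_force: 92.4
```

>>> move_arm --plan '[[-1,[0,0,0.002],[0,0,0]],[-1,[0,0,0.004],[0,0,0]],[-1,[0,0,0.006],[0,0,0]],[-1,[0,0,0.008],[0,0,0]],[-1,[0,0,0.01],[0,0,0]],[-1,[0,0,0.01],[0,0,0]]]'

```text
time: 17.45
eef_pos: [513.5, -190.5, 135.2]
eef_rot: [2.119, 2.316, 0.003]
ft_force: [2.0, 1.0, 3.3]
gripper_width: 19.0
gripper_force: 92.3
```

>>> move_arm --plan '[[-1,[0,0,0.001],[0,0,0]],[-1,[0,0,0.002],[0,0,0]],[-1,[0,0,0.003],[0,0,0]],[-1,[0,0,0.003],[0,0,0]]]'

```text
time: 17.85
eef_pos: [513.5, -190.4, 133.5]
eef_rot: [2.119, 2.315, 0.003]
ft_force: [3.3, 0.0, -1.4]
gripper_width: 19.1
gripper_force: 92.0
```

>>> move_arm --plan '[[-1,[0,0,0.001],[0,0,0]],[-1,[0,0,0.002],[0,0,0]],[-1,[0,0,0.002],[0,0,0]]]'

```text
time: 18.15
eef_pos: [513.5, -190.3, 132.2]
eef_rot: [2.119, 2.316, 0.003]
ft_force: [5.1, -0.3, -1.6]
gripper_width: 19.0
gripper_force: 92.1
```

Vertical resistance vanished near z = 133.5, which suggests the pin is in the hole. I'll probe with small steps down, up and in turn.

>>> move_arm --plan '[[-1,[0,0.001,0],[0,0,0]],[-1,[0,0.002,0.001],[0,0,0]],[-1,[0,0.002,0.001],[0,0,0]]]'

```text
time: 18.45
eef_pos: [513.6, -190.2, 131.7]
eef_rot: [2.12, 2.317, 0.001]
ft_force: [4.5, -1.7, -1.6]
gripper_width: 19.2
gripper_force: 92.2
```

>>> move_arm --plan '[[-1,[0,0,0.001],[0,0,0]],[-1,[0,0,0.001],[0,0,0]]]'

```text
time: 18.65
eef_pos: [513.6, -190.1, 131.3]
eef_rot: [2.12, 2.317, 0.001]
ft_force: [4.3, -1.2, -1.0]
gripper_width: 19.0
gripper_force: 92.2
```

```bash
python3 - <<'E'
from h import *
st()
E
```

```text
t 18.65 pos [ 513.6 -190.1  131.3] yaw_y 0.0886 z [ 0.001  0.    -1.   ] j [-0.43  0.3   1.9   0.    0.94 -0.52] F [ 4.3 -1.2 -1. ] M [-0.33 -0.75 -0.01] w 19.05 gf 92.2
```

>>> move_arm --plan '[[-1,[0,0,0.001],[0,0,0]],[-1,[0,0,0.001],[0,0,0]]]'

```text
time: 18.85
eef_pos: [513.6, -190.0, 130.9]
eef_rot: [2.12, 2.317, 0.002]
ft_force: [3.9, -0.9, -0.7]
gripper_width: 19.0
gripper_force: 92.2
```

>>> move_arm --plan '[[-1,[0,0,0.001],[0,0,0]],[-1,[0,0,0.001],[0,0,0]]]'

```text
time: 19.05
eef_pos: [513.7, -190.0, 130.4]
eef_rot: [2.121, 2.317, 0.002]
ft_force: [3.5, -0.8, -1.2]
gripper_width: 19.3
gripper_force: 92.3
```

>>> move_arm --plan '[[-1,[0,0,0],[0,0,0.015]],[-1,[0,0,0],[0,0,0.03]],[-1,[0,0,0],[0,0,0.03]]]'

```text
time: 19.35
eef_pos: [513.7, -190.0, 130.3]
eef_rot: [2.227, 2.215, 0.002]
ft_force: [4.6, -2.0, -1.0]
gripper_width: 19.1
gripper_force: 92.1
```

```bash
python3 - <<'E'
from h import *
st()
E
```

```text
t 19.35 pos [ 513.7 -190.   130.3] yaw_y -0.0055 z [ 0.001  0.    -1.   ] j [-0.43  0.3   1.9   0.    0.94 -0.43] F [ 4.6 -2.  -1. ] M [-0.45 -0.83 -0.01] w 19.07 gf 92.1
```

>>> move_arm --plan '[[-1,[0,0,0],[0,0,-0.02]],[-1,[0,0,0],[0,0,-0.04]],[-1,[0,0,0],[0,0,-0.06]],[-1,[0,0,0],[0,0,-0.06]]]'

```text
time: 19.75
eef_pos: [513.6, -190.1, 130.3]
eef_rot: [2.007, 2.415, 0.001]
ft_force: [4.6, -2.5, -2.0]
gripper_width: 19.1
gripper_force: 92.0
```

```bash
python3 - <<'E'
from h import *
st()
E
```

```text
t 19.75 pos [ 513.6 -190.1  130.3] yaw_y 0.184 z [ 0.001  0.    -1.   ] j [-0.43  0.3   1.9   0.    0.94 -0.62] F [ 4.6 -2.5 -2. ] M [-0.56 -0.87 -0.02] w 19.08 gf 92.0
```

>>> move_arm --plan '[[-1,[0,0,0],[0,0,-0.008]],[-1,[0,0,0],[0,0,-0.015]],[-1,[0,0,0],[0,0,-0.015]]]'

```text
time: 20.05
eef_pos: [513.8, -190.5, 130.3]
eef_rot: [1.951, 2.46, 0.001]
ft_force: [3.5, -3.1, -2.1]
gripper_width: 19.3
gripper_force: 91.9
```

```bash
python3 - <<'E'
from h import *
st()
im=arm.snapshot("scene");cv2.imwrite("pics/s7.png",im[:,:,::-1])
b,_=load("scene0");C=cam("scene")
for az in(.09,):print("hole px",proj(C,(515.7+16*np.cos(az),-190+16*np.sin(az),91)),proj(C,(515.7+22*np.cos(az),-190+22*np.sin(az),91)))
g=cv2.cvtColor(cv2.imread("pics/s7.png"),6);g0=cv2.cvtColor(b,6)
print(g[155:175,222:246]);print(g0[155:175,222:246])
E
```

```text
t 20.05 pos [ 513.8 -190.5  130.3] yaw_y 0.2299 z [ 0.002 -0.001 -1.   ] j [-0.43  0.3   1.9   0.    0.94 -0.66] F [ 3.5 -3.1 -2.1] M [-0.73 -0.82 -0.04] w 19.33 gf 91.9
hole px [228.26461322 165.70226463] [226.7466561  166.88491246]
[[158 157 134  71  10  10   9  10  34  51  42  38  61  55  44  51 106 102
   63  53  52  53  52  53]
 [157 159 138  76  10  11  11  11  30  49  45  79  83  54  49 102 110  76
   54  52  53  52  52  52]
 [155 156 153  98  14  15  12  11  25  47  45  55  54  41  56 100  89  56
   53  53  53  53  53  52]
 [157 155 154 130  74  28  13  12  25  46  46  37  40  47  87  88  63  52
   52  53  53  54  52  53]
 [163 159 156 151 122  77  43  21  32  53  53  48  52  88 100  69  52  53
   53  52  53  54  53  52]
 [164 163 162 161 132  80  66  72  75  75  86 102  97  75  59  50  49  53
   52  53  53  52  53  52]
 [164 164 164 165 137  82  60  61  62  71  78  72  63  55  50  45  48  50
   52  53  53  52  53  53]
 [161 164 164 165 125  68  57  58  58  61  59  57  55  53  50  45  50  53
   52  51  52  52  52  53]
 [158 161 164 150 100  77  73  58  59  58  57  56  55  53 
[... 2475 characters left out ...]
78  48  48  49  51  53  56  57  56  54  53  52  50  49  44  41  44
   88 117 129 121  78  50]
 [ 92  52  48  48  48  47  51  56  57  55  53  54  53  50  48  44  37  43
   41  50  78  75  55  49]
 [ 62  49  49  42  43  38  46  56  56  56  55  53  51  50  48  45  46  46
   31  32  46  50  50  49]
 [ 50  50  49  38  42  49  53  56  57  55  54  52  54  50  48  47  49  38
   25  39  48  49  50  51]
 [ 48  49  49  42  34  41  52  56  55  56  54  53  52  50  48  49  41  26
   22  38  48  48  50  49]
 [ 48  49  48  42  28  27  42  51  53  53  53  52  50  50  50  44  29  16
   20  33  41  46  48  49]
 [ 49  48  46  43  31  21  24  31  42  49  49  49  47  42  30  22  20  19
   26  38  39  41  47  48]]
```

```bash
python3 - <<'E'
from h import *
for f in("scene0","s6","s7"):
    g=cv2.cvtColor(cv2.imread(f"pics/{f}.png"),6);print(f);print(g[162:171,224:236])
im,C=snap("wrist","w8")
# head vs pads: measure head centre & head-bottom row
g=cv2.cvtColor(im[:,:,::-1].copy(),6)
print(g[225:290,256].tolist())
E
```

```text
scene0
[[158 158 120  65  55  56  55  58  57  55  53  49]
 [157 144  95  74  71  56  56  55  54  53  52  51]
 [153 119  64  65  59  50  55  54  55  53  52  49]
 [127  79  50  74  74  56  53  56  55  54  52  51]
 [ 93  51  48  55  77  89  70  56  54  53  52  50]
 [ 63  48  48  51  58  62  59  56  54  52  52  51]
 [ 48  48  49  51  53  56  57  56  54  53  52  50]
 [ 48  48  48  47  51  56  57  55  53  54  53  50]
 [ 49  42  43  38  46  56  56  56  55  53  51  50]]
s6
[[165 164 125  67  58  59  59  61  60  57  55  53]
 [164 152  99  77  73  59  61  59  58  56  56  53]
 [160 126  67  68  63  55  59  59  57  56  56  52]
 [133  84  54  78  80  63  58  59  56  56  56  54]
 [ 97  54  50  58  82  94  73  58  57  56  55  54]
 [ 67  50  49  54  60  65  62  59  57  55  55  54]
 [ 52  50  51  53  56  59  59  59  57  57  54  53]
 [ 50  51  51  47  53  59  59  58  57  56  55  53]
 [ 51  44  46  40  47  59  59  58  57  56  54  53]]
s7
[[164 165 125  68  57  58  58  61  59  57  55  53]
 [164 150 100  77  73  58  59  58  57  56  55  53]
 [159 125  67  65  65  59  58  58  57  56  55  54]
 [132  84  52  46  42  52  57  57  56  57  55  54]
 [ 98  54  50  53  42  32  40  54  57  55  54  53]
 [ 66  50  50  53  56  55  58  58  57  56  54  53]
 [ 51  51  50  53  57  59  59  59  57  55  55  53]
 [ 50  50  50  49  54  59  58  59  57  56  55  53]
 [ 52  45  47  41  48  58  59  57  57  56  56  53]]
[154, 153, 135, 81, 58, 72, 98, 108, 110, 111, 113, 113, 114, 115, 116, 118, 119, 121, 123, 125, 122, 117, 117, 118, 117, 118, 118, 118, 117, 117, 116, 116, 115, 115, 114, 114, 115, 115, 116, 116, 114, 115, 114, 116, 116, 116, 116, 117, 117, 117, 117, 117, 117, 117, 118, 116, 117, 116, 116, 116, 115, 116, 116, 115, 115]
```

The hole's bright lower lip, visible in s6, is now dark. That fits the pin filling the hole, and the vertical drag is also gone. I'll turn back to about 0.1 and probe downwards to confirm.

>>> move_arm --plan '[[-1,[0,0,0],[0,0,0.02]],[-1,[0,0,0],[0,0,0.041]],[-1,[0,0,0.001],[0,0,0.041]],[-1,[0,0,0.001],[0,0,0.041]]]'

```text
time: 20.55
eef_pos: [513.7, -190.0, 130.1]
eef_rot: [2.104, 2.332, 0.001]
ft_force: [3.5, -2.3, -0.3]
gripper_width: 18.9
gripper_force: 92.7
```

>>> move_arm --plan '[[-1,[0,0,0.001],[0,0,0]],[-1,[0,0,0.001],[0,0,0]]]'

```text
time: 20.75
eef_pos: [513.7, -190.0, 129.9]
eef_rot: [2.105, 2.331, 0.002]
ft_force: [1.8, -3.0, 4.4]
gripper_width: 19.0
gripper_force: 93.1
```

>>> move_arm --plan '[[-1,[0,0,0.001],[0,0,0]],[-1,[0,0,0.001],[0,0,0]]]'

```text
time: 20.95
eef_pos: [513.7, -190.0, 129.7]
eef_rot: [2.106, 2.331, 0.001]
ft_force: [1.6, -0.9, 5.5]
gripper_width: 19.3
gripper_force: 93.5
```

>>> move_arm --plan '[[-1,[0,0,0.001],[0,0,0]],[-1,[0,0,0.001],[0,0,0]]]'

```text
time: 21.15
eef_pos: [513.7, -190.0, 129.5]
eef_rot: [2.106, 2.331, 0.001]
ft_force: [0.1, -1.0, 7.4]
gripper_width: 19.2
gripper_force: 93.9
```

```bash
python3 - <<'E'
from h import *
st();snap("scene","s8")
g=cv2.cvtColor(cv2.imread("pics/s8.png"),6);print(g[162:171,224:236])
E
```

```text
t 21.15 pos [ 513.7 -190.   129.5] yaw_y 0.1015 z [ 0.001  0.    -1.   ] j [-0.43  0.3   1.9   0.    0.94 -0.54] F [ 0.1 -1.   7.4] M [-0.25 -0.23 -0.03] w 19.18 gf 93.9
[[165 165 126  67  58  58  59  60  60  58  55  53]
 [164 152 100  77  74  58  58  59  58  57  55  54]
 [160 124  67  55  57  59  58  58  57  56  54  53]
 [133  83  53  46  42  50  56  59  57  56  56  53]
 [ 98  55  49  49  39  35  50  59  57  55  55  54]
 [ 66  50  50  51  55  56  58  60  57  56  55  54]
 [ 52  51  49  53  57  59  59  58  57  56  55  53]
 [ 49  51  50  48  53  59  59  58  57  56  56  53]
 [ 51  44  47  41  49  59  59  59  56  56  55  52]]
```

>>> move_arm --plan '[[-1,[0,0,-0.002],[0,0,0]],[-1,[0,0,-0.004],[0,0,0]],[-1,[0,0,-0.006],[0,0,0]],[-1,[0,0,-0.006],[0,0,0]]]'

```text
time: 21.6
eef_pos: [513.6, -189.9, 130.3]
eef_rot: [2.106, 2.33, 0.002]
ft_force: [5.3, -3.1, -3.5]
gripper_width: 19.2
gripper_force: 91.9
```

>>> move_arm --plan '[[-1,[0,0,-0.001],[0,0,0]],[-1,[0,0,-0.002],[0,0,0]],[-1,[0,0,-0.002],[0,0,0]]]'

```text
time: 21.9
eef_pos: [513.6, -189.8, 130.7]
eef_rot: [2.106, 2.33, 0.002]
ft_force: [6.5, -3.1, -6.1]
gripper_width: 19.0
gripper_force: 91.3
```

>>> move_arm --plan '[[-1,[0,0,-0.001],[0,0,0]],[-1,[0,0,-0.002],[0,0,0]],[-1,[0,0,-0.002],[0,0,0]]]'

```text
time: 22.2
eef_pos: [513.6, -189.8, 131.6]
eef_rot: [2.106, 2.33, 0.002]
ft_force: [6.0, -4.0, -6.5]
gripper_width: 19.0
gripper_force: 91.2
```

>>> move_arm --plan '[[-1,[0,0,-0.001],[0,0,0]],[-1,[0,0,-0.002],[0,0,0]],[-1,[0,0,-0.002],[0,0,0]]]'

```text
time: 22.5
eef_pos: [513.6, -189.8, 132.6]
eef_rot: [2.106, 2.33, 0.002]
ft_force: [6.2, -3.4, -8.0]
gripper_width: 18.8
gripper_force: 91.1
```

>>> move_arm --plan '[[-1,[0,0,-0.001],[0,0,0]],[-1,[0,0,-0.002],[0,0,0]],[-1,[0,0,-0.002],[0,0,0]]]'

```text
time: 22.8
eef_pos: [513.2, -189.7, 133.4]
eef_rot: [-2.106, -2.331, -0.001]
ft_force: [6.5, -3.1, -7.7]
gripper_width: 19.1
gripper_force: 73.0
```

>>> move_arm --plan '[[-1,[0,0,-0.001],[0,0,0]],[-1,[0,0,-0.002],[0,0,0]],[-1,[0,0,-0.002],[0,0,0]]]'

```text
time: 23.1
eef_pos: [513.1, -189.7, 133.5]
eef_rot: [-2.106, -2.331, -0.001]
ft_force: [7.6, -3.7, -11.2]
gripper_width: 19.1
gripper_force: 71.3
```

It stops both going down (about 130) and up (about 133), so the pin is captured in the hole. Easing back to mid-play and letting go.

>>> move_arm --plan '[[-1,[0,0,0.003],[0,0,0]],[-1,[0,0,0.005],[0,0,0]],[-1,[0,0,0.005],[0,0,0]],[0.1,[0,0,0.005],[0,0,0]],[0.1,[0,0,0.005],[0,0,0]],[0.1,[0,0,0.005],[0,0,0]],[0.1,[0,0,0.005],[0,0,0]],[0.1,[0,0,0.005],[0,0,0]],[0.1,[0,0,-0.04],[0,0,0]],[0.1,[0,0,-0.1],[0,0,0]],[0.1,[0,0,-0.2],[0,0,0]],[0.1,[0,0,-0.3],[0,0,0]],[0.1,[0,0,-0.4],[0,0,0]],[0.1,[0,0,-0.4],[0,0,0]],[0.1,[0,0,-0.4],[0,0,0]],[0.1,[0,0,-0.4],[0,0,0]]]'

```text
time: 24.7
eef_pos: [512.4, -189.5, 334.8]
eef_rot: [-2.105, -2.329, -0.0]
ft_force: [0.7, 0.4, -0.1]
gripper_width: 46.6
gripper_force: 0.0
```

```bash
python3 - <<'E'
from h import *
st()
az=.15;dr=np.array([np.cos(az),np.sin(az),0]);th=az-np.pi/2
m=np.array(arm.get_calibration("wrist")["mount"])
M=Rt(th,-np.radians(50),(np.cos(th),np.sin(th),0));T=np.array([514.5,-190,95])+16*dr
Rc=M@m[:3,:3]; rd=Rc@np.array([0,-70/306,1]);rd/=np.linalg.norm(rd)
cp=T-rd*250; p=cp-M@m[:3,3];print(p,cp,"tip",p+M[:,2]*14);go(p,M)
E
```

```text
t 24.7 pos [ 512.4 -189.5  334.8] yaw_y 0.1011 z [-0.002  0.002 -1.   ] j [-0.43  0.09  1.72  0.    1.34 -0.54] F [ 0.7  0.4 -0.1] M [-0.01  0.03  0.02] w 46.65 gf 0.0
[ 586.75839138 -178.60530321  217.28867207] [ 728.44456745 -157.24133081  244.41417165] tip [ 576.15419513 -180.20797072  208.28964554]
shift [0.0062, 0.1505, 0.2348] turn [0.2094, -0.2209, 0.4512] rows 11.4
```

>>> move_arm --plan '[[0.1,[0,0.08,0],[0.02,-0.02,0.04]],[0.1,[0.006,0.15,0],[0.04,-0.04,0.08]],[0.1,[0.006,0.15,0],[0.06,-0.06,0.13]],[0.1,[0.006,0.15,0],[0.08,-0.09,0.18]],[0.1,[0.006,0.15,0],[0.1,-0.11,0.23]],[0.1,[0.006,0.15,0],[0.13,-0.14,0.28]],[0.1,[0.006,0.15,0],[0.15,-0.16,0.33]],[0.1,[0.006,0.15,0],[0.18,-0.19,0.38]],[0.1,[0.006,0.15,0],[0.2,-0.21,0.43]],[0.1,[0.006,0.15,0],[0.209,-0.221,0.451]],[0.1,[0.006,0.15,0.04],[0.209,-0.221,0.451]],[0.1,[0.006,0.15,0.12],[0.209,-0.221,0.451]],[0.1,[0.006,0.15,0.2],[0.209,-0.221,0.451]],[0.1,[0.006,0.15,0.235],[0.209,-0.221,0.451]],[0.1,[0.006,0.15,0.235],[0.209,-0.221,0.451]],[0.1,[0.006,0.15,0.235],[0.209,-0.221,0.451]]]'

```text
time: 26.3
eef_pos: [587.7, -179.3, 219.4]
eef_rot: [2.782, 0.209, -1.295]
ft_force: [0.1, -0.5, 0.4]
gripper_width: 46.9
gripper_force: 0.0
```

```bash
python3 - <<'E'
from h import *
st();im,C=snap("wrist","w9")
cv2.imwrite("pics/w9b.png",cv2.resize(im[40:220,180:340,::-1],(533,600),interpolation=2))
E
```

```text
t 26.3 pos [ 587.7 -179.3  219.4] yaw_y -1.4195 z [-0.756 -0.117 -0.644] j [-0.23  0.82  1.13 -0.32  2.01  1.18] F [ 0.1 -0.5  0.4] M [ 0.06 -0.37  0.03] w 46.87 gf 0.0
```

View pics/w9b.png

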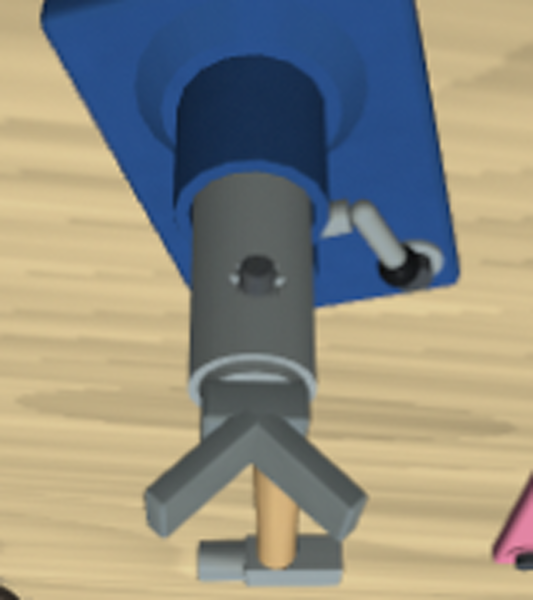

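The picture shows the button standing out through the column's hole at (258,273), with the V-rest upright at (255,420) and its head just above the rim. The gripper is clear, so I'm handing in.

```bash
python3 -c "
from plant import arm
print(arm.close_job())"
```

```text
the job is handed in; nothing more can be done
None
```

The V-rest stands in the column with its button snapped out through the hole and the gripper clear; I handed the job in at about 26 s and the verdict was not shown.

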